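Push a drive unit home against fence and stop

ROBOT

A 6-joint arm with a two-finger parallel gripper is mounted at the origin on the work surface. World frame = base frame: x ahead of the robot, y to its left, z up, the work surface at z = 0. Lengths are in mm, angles in rad, forces in N, time in s.
With the tool pointing down it reaches from about 350 to 775 mm from the base axis. Payload 7.3 kg.
Tool frame: the origin (TCP) lies midway between the tips of the shut fingers; the grasp point (between the pads) lies 19 mm behind it (bot.tcp_to_grasp is the distance from the TCP to the grasp point, in mm); z points along the fingers, y is the line along which they close (so a half turn about z gives the same grasp; the last joint's range is limited). The gripper opens to 92 mm and grips with 3 to 60 N. Pads are 19 mm wide; open, the fingers measure 130 mm over their backs; the gripper's body (75 mm by 190 mm) begins 47 mm behind the grasp point.
Start: joints at [1.046, 0.342, 1.524, -0, 1.275, -0.146], TCP at [194.135, 487.808, 226.741] pointing down, gripper open.
Joint ranges: [-2.53, 2.53], [-0.77, 2.02], [0.04, 2.7], [-1, 4.14], [0.28, 2.66], [-3.11, 3.11]. Speed limits (rad/s): [2.57, 2.57, 3.14, 3.14, 3.14, 3.14].

INTERFACE

Orientations are given as [roll, pitch, yaw] about the fixed x, y, z axes, in that order (R = Rz(yaw) Ry(pitch) Rx(roll)).
In Python, from plant import bot, viewer gives the robot as it stands. The module is installed in compiled form; this text tells all that it offers.
- The arm moves only by the shell command python3 -m handwheel 'ROWS'. ROWS is text: rows parted by semicolons, each of 7 numbers parted by spaces: the shift along the tool's x, y, z scaled (see below), then the turn, a rotation vector about the tool's x, y, z scaled (see below), then the opening, from -1 (shut) to 1 (fully open), so that 0 is half open. In form: tx ty tz rx ry rz gripper; .... A call has 1 to 8 rows; each row is the pose to reach, as a shift and turn from the pose commanded when the call began, along the tool's axes at that moment, turning the shorter way round; what a row does not reach only later rows make up. The controller multiplies each number of a shift by 10 cm and each number of a turn by pi rad. A row lasts 1/12 s, in which the tool goes at most 41.7 mm and 7.16 degrees, less where a joint would pass 70% of its speed; a pose out of reach is approached as far as the arm can. A call with a number of a shift or a turn outside -1 to 1 is refused whole. A call with a gripper value outside its range is refused whole. The fingers move at their own pace and stop on an object; the grip force is fixed at half the most. Time passes only in rows, so rows that repeat a pose let the fingers close. It gives the time, the measured TCP pose, the force, the opening and the grip force at its end, in the units of the state.
- bot.get_obs(): the state, without advancing time (a new reading comes with each control period).
- viewer.capture(name): name is "scene" or "top"; returns a dict with "frame" (384x512x3 uint8, red, green, blue), "fov_y" (degrees; the focal length in pixels is half the picture's height over the tangent of half this angle, whatever the lens; pixels are square), "cx", "cy" (the principal point, pixels), "T" (4x4, takes a point from camera to world coordinates). Camera axes: x right, y down, z forward; pixel columns grow to the right and rows downward; lengths in mm; the calibration is good to about 2 mm. A picture is of the moment at which its call begins. There is no depth.
- bot.close_job(): hands the job in; it is judged then, once.
Trained networks look in a picture, given as the dict that the camera call returned (one of the last four; its "shot" number tells which), for a name from the list of things; names that differ only in an ending like _2 or _b are one class to them, and where a whole thing is asked for, a point or a joint stands for the part that bears it (a point fixed in the world has none). Each returns a list of dicts, best first, with "score" (0 to 1); they miss things now and then, are a little off and sometimes report something else, mostly with a low value. They report only what shows in the picture. A call takes as long as a camera call. They do not tell look-alikes from the thing itself.
- viewer.recognise(target, picture): "centre" ([column, row] in pixels, amid what is visible of it).
- viewer.cut_out(target, picture): "pixels" (384x512 bool, what is visible of it) and "centre" ([column, row] in pixels, amid what is visible of it).
The state is a dict: "time": time; "joint_positions": joint angles; "dq": joint speeds; "tau": joint torques, N m; "tool_pos": TCP position; "tcp_rot": TCP orientation; "contact_force": force on the tool from outside, world axes, zero at the start; "moment": the same for the moment, N m; "grip_width": finger opening in mm; "finger_force": force on a finger pad.
Only numpy, scipy, OpenCV 4.12 (cv2) and the standard library are available. Lean on these libraries where they do the work, as an engineer would, in place of code of your own. Each camera call takes 0.05 s, during which the arm holds its last target. There are 200 camera calls.

TASK

Push the small grey drive unit across the bench until its long side lies flush along the aluminium fence and its end is right up against the steel stop block at one end of that fence. Slide it with the fingers without lifting, tipping or knocking it, leave the tin, the loose pulley and the screwdriver where they are, and finish clear of everything.

Things in the scene. Friction and masses are not known exactly. Their poses are not given: they have to be found in the camera images.
- drive_unit: Loose grey drive unit, 0.45 to 0.8 kg, slides at 3 to 12 N. Foot: plain block 90 (x) by 140 (y) by 24 (z) mm; on top, set in from the edges, a gearbox, dark motor towards -y, small pulley towards +y, up to 57 mm high. Origin: centre of the underside. Starts between robot and fence, 45 to 100 mm clear of it, turned up to 20 degrees relative to it, +x side towards the fence.
- fence: Fixed aluminium angle bar on the bench, 440 mm long (y) and 30 mm high, its foot flange reaching 46 mm behind its face. Origin: middle of the face that looks to the robot, at bench level. x points away from the robot, square to the face; y runs along the fence; the face is the plane x = 0. It may stand askew on the bench by up to 9 degrees.
- stop: Fixed steel block, 60 (x) by 30 (y) by 34 (z) mm, bolt heads on top up to 38 mm; axes parallel to the fence's. Origin: centre of the underside, 35 mm in front of the fence's face and 190 mm along it from its middle, to the left (+y) or right (-y): this changes from start to start. The unit's end must meet the face that looks to the fence's middle.
- tin: Loose round bare metal tin with a lid, 54 mm across and 45 mm high, 250 g, at the other end of the fence, where the stop is not. Origin: centre of its underside. Leave alone.
- pulley: Loose aluminium belt pulley lying flat, 60 mm across and 30 mm high, on the left of the bench. Origin: centre of its underside. Leave alone.
- screwdriver: Screwdriver about 200 mm long lying on the right of the bench. Its axis is x, handle to -x. Leave alone.
Not all that is in view belongs to the job. There is more than one size of the drive_unit; the one meant has the size given above. Of the things that look like the stop, take the one that is farthest to the robot's right at the start.

How it is judged (in metres and radians):
At the end, for the whole second after the job is handed in: The drive unit rests flat on the bench, its long side parallel to the fence within 0.03 rad and within 3 mm of the fence's face, its end within 3 mm of the stop's inner face, at rest (x of drive_unit in the frame of fence between -0.048 and -0.04 m and y of drive_unit in the frame of fence between -0.13 and 0.13 m and (y of drive_unit in the frame of stop between 0.08 and 0.088 m or y of drive_unit in the frame of stop between -0.088 and -0.08 m) and angle between the y axis of drive_unit and the y axis of fence, either way round below 0.03 rad and angle between drive_unit's own z axis and vertical below 0.03 rad and height (world z) of drive_unit below 0.004 m and linear speed of drive_unit below 0.01 m/s); the robot touches nothing.
It fails at once if the drive unit is lifted off the bench (more than 10 mm) (height (world z) of drive_unit above 0.01 m).
It fails at once if the drive unit is tipped (more than 0.12 rad) (angle between drive_unit's own z axis and vertical above 0.12 rad).
It fails at once if the drive unit is knocked along (faster than 0.5 m/s) (linear speed of drive_unit above 0.5 m/s).
It fails at once if the tin, the pulley or the screwdriver is moved (more than 15 mm) (distance of any of tin, pulley, screwdriver from where it was at the start of the episode above 0.015 m).
It also fails if it takes over 51 s, if anything falls off the work surface, if the arm or the gripper's body presses on something with over 40 N, if the wrist force passes 120 N, or if a joint passes its speed limit or range.

## Working session

There is one attempt and no reset: what is moved stays moved. The work goes in short steps, Python scripts to look and compute and a shell command to move; the robot and the scene stay as the last step left them, time stands still between calls to the robot, and variables do not carry over. Pictures are saved under pics/ and viewed, at most 10 in all, crops included, and the job is handed in when it is done.

```bash
mkdir -p pics
cat > h.py <<'E'
import numpy as np, cv2
from plant import bot, viewer
def ray(p,px,z=0.0):
    f=p["frame"].shape[0]/2/np.tan(np.radians(p["fov_y"])/2)
    d=np.array([(px[0]-p["cx"])/f,(px[1]-p["cy"])/f,1.0]); T=np.array(p["T"])
    d=T[:3,:3]@d; o=T[:3,3]; return (o+d*(z-o[2])/d[2])[:2]
def proj(p,X):
    f=p["frame"].shape[0]/2/np.tan(np.radians(p["fov_y"])/2); T=np.array(p["T"])
    c=(np.asarray(X,float)-T[:3,3])@T[:3,:3]; return np.c_[c[:,0]/c[:,2]*f+p["cx"],c[:,1]/c[:,2]*f+p["cy"]]
E
python3 - <<'E'
from h import *
a=viewer.capture("top"); b=viewer.capture("scene")
for n,p in(("top",a),("scene",b)):
    cv2.imwrite(f"pics/{n}0.png",p["frame"][:,:,::-1])
    print(n,p["fov_y"],p["cx"],p["cy"],np.round(p["T"],3).tolist())
    for t in("drive_unit","fence","stop","tin","pulley","screwdriver"):
        print(t,[(np.round(d["centre"]).tolist(),round(d["score"],2),np.round(ray(p,d["centre"],15)).tolist()) for d in viewer.recognise(t,p)])
E
```

```text
top 42.43509018475254 254.43917168514847 194.9720330630577 [[-0.021, -0.999, 0.047, 446.799], [-1.0, 0.021, 0.006, -4.578], [-0.007, -0.046, -0.999, 1195.522], [0.0, 0.0, 0.0, 1.0]]
drive_unit [([233.0, 168.0], 0.89, [567.0, 53.0]), ([318.0, 219.0], 0.73, [441.0, -147.0]), ([196.0, 268.0], 0.66, [330.0, 144.0])]
fence [([232.0, 110.0], 0.55, [708.0, 52.0])]
stop [([311.0, 132.0], 0.93, [651.0, -136.0]), ([175.0, 174.0], 0.62, [556.0, 190.0])]
tin [([150.0, 135.0], 0.71, [651.0, 250.0])]
pulley [([120.0, 210.0], 0.58, [472.0, 324.0])]
screwdriver [([428.0, 241.0], 0.75, [383.0, -407.0])]
scene 49.17804415111296 256.7231747512773 192.4801974634935 [[-0.773, 0.48, -0.415, 965.653], [0.635, 0.592, -0.497, 514.204], [0.007, -0.647, -0.762, 848.434], [0.0, 0.0, 0.0, 1.0]]
drive_unit [([249.0, 156.0], 0.97, [442.0, -148.0]), ([354.0, 200.0], 0.76, [333.0, 149.0])]
fence [([223.0, 268.0], 0.6, [713.0, 96.0]), ([288.0, 298.0], 0.25, [648.0, 242.0])]
stop [([187.0, 196.0], 0.76, [660.0, -133.0]), ([303.0, 258.0], 0.67, [555.0, 192.0]), ([371.0, 281.0], 0.64, [479.0, 329.0])]
tin [([288.0, 300.0], 0.76, [650.0, 247.0])]
pulley [([371.0, 285.0], 0.67, [486.0, 335.0])]
screwdriver [([214.0, 107.0], 0.8, [392.0, -389.0])]
```

View pics/top0.png

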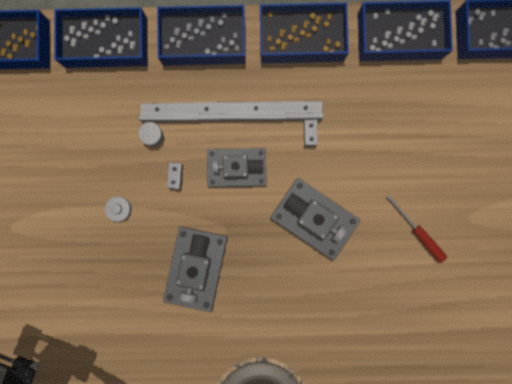

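View pics/scene0.png

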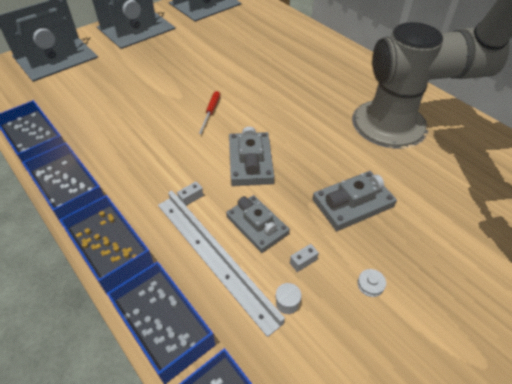

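The pictures show three drive units: small at top (236,168), and two larger at (318,219) and (196,268). I choose the one at (236,168), about 58x38 px, or 140x90 mm. There are two stop look-alikes: (311,132), at the fence's right end, and (175,174), loose on the left. I choose (311,132), the one farthest right. The tin is at (150,134), the pulley at (118,209) and the screwdriver at (418,230).

```bash
cat >> h.py <<'E'
from scipy.optimize import minimize
def box(x0,x1,y0,y1,h): return np.array([[x,y,z] for x in(x0,x1) for y in(y0,y1) for z in(0,h)],float)
SH={"drive_unit":box(-45,45,-70,70,24),"fence":np.array([[x,y,z] for y in(-220,220) for x,z in((0,0),(0,30),(3,30),(46,0),(46,3))],float),"stop":box(-30,30,-15,15,34)}
def place(t,q):
    c,s=np.cos(q[2]),np.sin(q[2]); X=SH[t].copy(); X[:,:2]=X[:,:2]@np.array([[c,s],[-s,c]])+q[:2]; return X
def render(p,t,q):
    m=np.zeros((384*4,512*4),np.uint8); h=cv2.convexHull((proj(p,place(t,q))*4+1.5).astype(np.float32))
    cv2.fillConvexPoly(m,np.round(h*16).astype(np.int32),255,shift=4)
    return cv2.resize(m,(512,384),interpolation=cv2.INTER_AREA)/255.
def fit(p,t,near,yaw=0.):
    ds=[d for d in viewer.cut_out(t,p)]; d=min(ds,key=lambda d:np.hypot(*(np.array(d["centre"])-near)))
    M=d["pixels"].astype(float); x,y=ray(p,d["centre"],12)
    if t=="fence": x-=20
    best=None
    for y0 in(yaw-.12,yaw,yaw+.12):
        r=minimize(lambda q:np.abs(render(p,t,[q[0],q[1],q[2]/200])-M).sum(),[x,y,y0*200],method="Nelder-Mead",options=dict(initial_simplex=[[x,y,y0*200],[x+8,y,y0*200],[x,y+8,y0*200],[x,y,y0*200+15]],xatol=.05,fatol=.05))
        if best is None or r.fun<best.fun: best=r
    q=best.x; return np.array([q[0],q[1],q[2]/200]),best.fun/M.sum()
def rel(q,f):
    c,s=np.cos(f[2]),np.sin(f[2]); dx,dy=q[0]-f[0],q[1]-f[1]; return np.array([c*dx+s*dy,-s*dx+c*dy,q[2]-f[2]])
def overlay(p,items,name,crop):
    im=cv2.resize(p["frame"][:,:,::-1],None,fx=4,fy=4,interpolation=cv2.INTER_CUBIC)
    for t,q in items: cv2.polylines(im,[np.round(cv2.convexHull((proj(p,place(t,q))*4+1.5).astype(np.float32))).astype(int)],1,(0,0,255),1)
    x0,x1,y0,y1=[4*c for c in crop]; cv2.imwrite(name,im[y0:y1,x0:x1])
E
python3 - <<'E'
from h import *
a=viewer.capture("top"); R=[]
for t,n in(("drive_unit",(236,168)),("fence",(232,110)),("stop",(311,132))):
    q,e=fit(a,t,np.array(n)); R.append((t,q)); print(t,np.round(q,3),round(e,3))
f=R[1][1]; print("unit rel",rel(R[0][1],f),"stop rel",rel(R[2][1],f))
overlay(a,R,"pics/crop1.png",(130,330,90,220))
o=bot.get_obs(); print({k:np.round(v,3).tolist() for k,v in o.items() if k in("time","tool_pos","tcp_rot","grip_width","contact_force")})
E
```

```text
drive_unit [ 5.69835e+02  4.43250e+01 -1.00000e-02] 0.024
fence [ 6.85899e+02  5.61220e+01 -7.00000e-03] 0.055
stop [ 6.48967e+02 -1.34786e+02 -3.10000e-02] 0.068
unit rel [-1.15982587e+02 -1.25739620e+01 -3.42113887e-03] stop rel [-3.56519811e+01 -1.91151070e+02 -2.47545696e-02]
{'time': 0.9, 'tool_pos': [194.108, 487.818, 226.757], 'tcp_rot': [3.141, -0.0, 2.763], 'contact_force': [-0.442, 0.362, 0.176], 'grip_width': 91.763}
```

View pics/crop1.png

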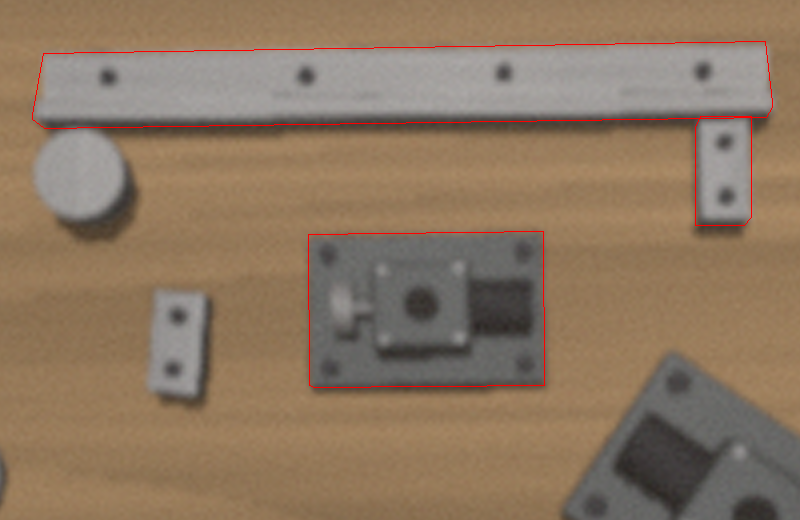

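The fits sit well on the crop: the unit's outline is at crop (310-544, 232-386), and the fence face line and stop also match. The unit needs about +71 mm towards the fence and about -93 mm along it. I'm moving behind it.

```bash
python3 -m handwheel '-0.3 -0.2 0 0 0 0 1;-0.6 -0.4 0 0 0 0 1;-0.88 -0.61 0 0 0 0 1'
python3 -m handwheel '-0.3 -0.2 0 0 0 0 1;-0.6 -0.4 0 0 0 0 1;-0.88 -0.61 0 0 0 0 1'
python3 -m handwheel '-0.3 -0.2 0 0 0 0 1;-0.6 -0.4 0 0 0 0 1;-0.88 -0.61 0 0 0 0 1'
python3 -m handwheel '-0.3 -0.2 0 0 0 0 1;-0.6 -0.4 0 0 0 0 1;-0.88 -0.61 0 0 0 0 1'
python3 -m handwheel '-0.3 -0.2 0.2 0 0 -0.03 1;-0.6 -0.4 0.5 0 0 -0.06 1;-0.88 -0.61 0.77 0 0 -0.09 1;-0.88 -0.61 0.77 0 0 -0.1183 1;-0.88 -0.61 0.77 0 0 -0.1183 1'
```

```text
time: 1.15
tool_pos: [253.7, 397.7, 226.6]
tcp_rot: [3.141, 0.0, 2.765]
contact_force: [1.0, 0.6, 0.1]
grip_width: 92.0
finger_force: 0.0
time: 1.4
tool_pos: [313.4, 308.0, 226.9]
tcp_rot: [3.141, 0.001, 2.763]
contact_force: [0.2, 0.1, 0.6]
grip_width: 91.5
finger_force: 0.0
time: 1.65
tool_pos: [372.7, 218.6, 227.0]
tcp_rot: [3.141, 0.001, 2.763]
contact_force: [0.5, -0.3, 1.0]
grip_width: 91.9
finger_force: 0.0
time: 1.9
tool_pos: [431.9, 129.3, 226.9]
tcp_rot: [3.141, 0.001, 2.763]
contact_force: [-0.2, 0.1, 0.1]
grip_width: 92.0
finger_force: 0.0
time: 2.32
tool_pos: [490.0, 39.8, 147.6]
tcp_rot: [3.141, -0.004, 3.134]
contact_force: [-0.4, -0.3, 0.1]
grip_width: 92.0
finger_force: 0.0
```

```bash
python3 -m handwheel '0 0.04 0.33 0 0 0 1;0 0.04 0.66 0 0 0 1;0 0.04 0.9 0 0 0 1;0 0.04 0.9 0 0 0 1'
python3 -m handwheel '0 0 0.2 0 0 0 1;0 0 0.4 0 0 0 1;0 0 0.45 0 0 0 1;0 0 0.45 0 0 0 1'
python3 -m handwheel '-0.06 0 0 0 0 0 1;-0.11 0 0 0 0 0 1;-0.16 0 0 0 0 0 1;-0.20 0 0 0 0 0 1;-0.24 0 0 0 0 0 1;-0.28 0 0 0 0 0 1;-0.32 0 0 0 0 0 1;-0.36 0 0 0 0 0 1'
```

```text
time: 2.65
tool_pos: [487.3, 46.8, 56.7]
tcp_rot: [3.141, -0.007, 3.133]
contact_force: [-0.9, -0.6, -0.7]
grip_width: 92.0
finger_force: 0.0
time: 2.98
tool_pos: [490.1, 46.3, 15.2]
tcp_rot: [3.141, -0.001, 3.134]
contact_force: [0.1, -1.0, 0.2]
grip_width: 91.8
finger_force: 0.0
time: 3.65
tool_pos: [524.4, 45.6, 14.6]
tcp_rot: [3.141, -0.005, 3.134]
contact_force: [-6.0, 0.6, 5.4]
grip_width: 91.6
finger_force: 3.3
```

```bash
python3 -m handwheel '-0.04 0 0 0 0 0 1;-0.08 0 0 0 0 0 1;-0.12 0 0 0 0 0 1;-0.16 0 0 0 0 0 1;-0.20 0 0 0 0 0 1;-0.24 0 0 0 0 0 1;-0.28 0 0 0 0 0 1;-0.32 0 0 0 0 0 1'
python3 -m handwheel '-0.04 0 0 0 0 0 1;-0.08 0 0 0 0 0 1;-0.12 0 0 0 0 0 1;-0.16 0 0 0 0 0 1;-0.20 0 0 0 0 0 1;-0.22 0 0 0 0 0 1;-0.24 0 0 0 0 0 1;-0.24 0 0 0 0 0 1'
python3 - <<'E'
from h import *
a=viewer.capture("top"); f=np.array([685.9,56.1,-.007])
for d in viewer.cut_out("drive_unit",a): print(d["centre"],d["score"])
q,e=fit(a,"drive_unit",np.array([233,140])); print(q,e,rel(q,f))
overlay(a,[("drive_unit",q),("fence",f)],"pics/crop2.png",(130,330,90,220))
E
```

```text
time: 4.32
tool_pos: [556.5, 45.4, 14.6]
tcp_rot: [3.141, -0.005, 3.134]
contact_force: [-7.2, -0.6, 5.0]
grip_width: 91.7
finger_force: 3.2
time: 4.98
tool_pos: [581.3, 45.1, 14.5]
tcp_rot: [3.141, -0.003, 3.134]
contact_force: [-4.4, 0.0, 2.5]
grip_width: 92.0
finger_force: 2.4
[317.0, 218.2] 0.73
[310.4, 128.2] 0.64
[173.6, 244.3] 0.5
[ 624.52774895 -106.61683255    0.85411745] 5.856482471776589 [ -60.23173891 -163.14244825    0.86111745]
```

View pics/crop2.png

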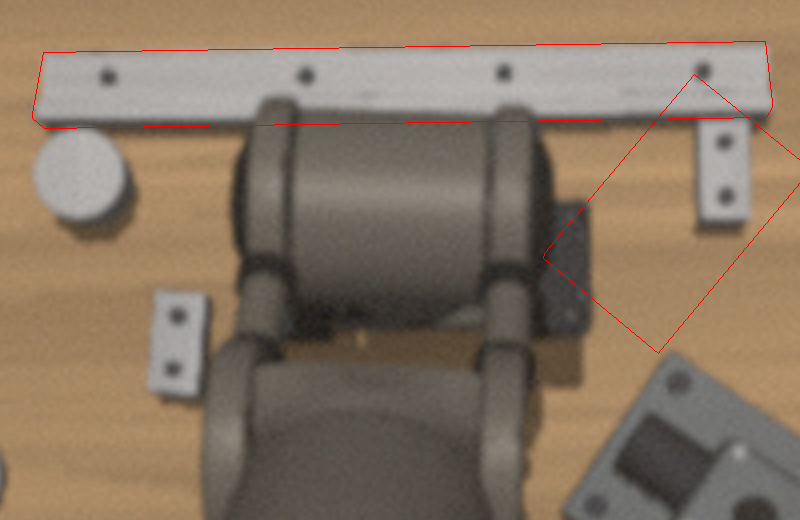

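The arm hides the unit, so that fit (crop 545-800) is spurious and I ignore it. Forces fit a clean slide to about 4 mm from the fence. I'll back off, rise and go round to the unit's +y end.

```bash
python3 -m handwheel '0.12 0 0 0 0 0 1;0.25 0 0 0 0 0 1;0.25 0 -0.3 0 0 0 1;0.25 0 -0.6 0 0 0 1;0.25 0 -0.95 0 0 0 1;0.25 0 -0.95 0 0 0 1'
python3 -m handwheel '-0.1 0.15 0 0 0 0.039 -0.24;-0.2 0.3 0 0 0 0.078 -0.24;-0.3 0.45 0 0 0 0.117 -0.24;-0.4 0.6 0 0 0 0.156 -0.24;-0.5 0.75 0 0 0 0.195 -0.24;-0.6 0.9 0 0 0 0.234 -0.24;-0.7 1 0 0 0 0.27 -0.24;-0.8 1 0 0 0 0.30 -0.24'
python3 -m handwheel '0 0 0 0 0 0.039 -0.24;0 0 0 0 0 0.078 -0.24;0 0 0 0 0 0.117 -0.24;0 0 0 0 0 0.156 -0.24;0 0 0 0 0 0.195 -0.24;0 0 0 0 0 0.2 -0.24;0 0 0 0 0 0.2 -0.24'
python3 - <<'E'
from h import *
a=viewer.capture("top"); b=viewer.capture("scene"); f=np.array([685.9,56.1,-.007]); o=bot.get_obs(); print(o["joint_positions"])
cv2.imwrite("pics/s3.png",b["frame"][:,:,::-1])
for p in(a,b):
    for d in viewer.cut_out("drive_unit",p): print(d["centre"],round(d["score"],2),d["pixels"].sum(),ray(p,d["centre"],20))
q,e=fit(b,"drive_unit",proj(b,[[638,44,20]])[0]); print(q,e,rel(q,f))
E
```

```text
time: 5.63
tool_pos: [561.8, 45.0, 116.5]
tcp_rot: [-3.141, 0.014, 3.134]
contact_force: [1.8, -0.5, 0.6]
grip_width: 91.9
finger_force: 0.0
time: 6.3
tool_pos: [639.0, 147.0, 109.7]
tcp_rot: [3.139, 0.0, 2.188]
contact_force: [0.4, -0.2, -0.5]
grip_width: 42.9
finger_force: 0.0
time: 6.88
tool_pos: [638.4, 144.7, 109.7]
tcp_rot: [3.14, -0.0, 1.566]
contact_force: [0.8, -0.1, 0.3]
grip_width: 34.7
finger_force: 0.0
[1.05875331e-01 6.77792481e-01 1.28923089e+00 1.09498908e-04
 1.17386183e+00 1.09826065e-01]
[317.2, 220.3] 0.83 3896 [ 438.33238805 -145.46991209]
[209.3, 256.5] 0.61 990 [358.09026345 111.9839671 ]
[233.4, 248.0] 0.9 894 [664.00069727  71.05995171]
[352.0, 199.6] 0.89 2993 [339.92599355 146.28093393]
[233.6, 160.5] 0.7 533 [ 490.17831285 -155.90368705]
[ 6.35641624e+02  4.20852397e+01 -2.49143885e-02] 1.5814624731324298 [-5.01590418e+01 -1.43662227e+01 -1.79143885e-02]
```

View pics/s3.png

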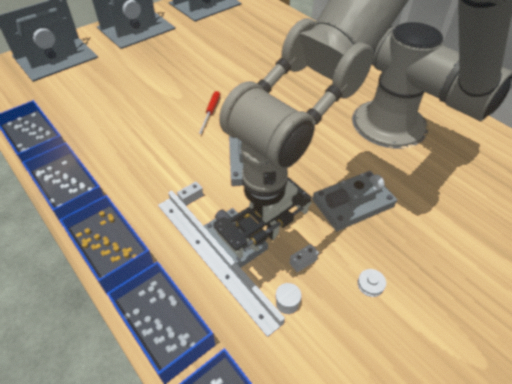

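The scene shows the unit near (230,230), lying just short of the fence, with the gripper over its left end. The tin (288,297) and the look-alike block (303,258) are clear. I'll lower at the +y end and push along the fence.

```bash
python3 -m handwheel '0.1 0 0.1 0 0 0 -0.24;0.1 0 0.4 0 0 0 -0.24;0.1 0 0.7 0 0 0 -0.24;0.1 0 0.96 0 0 0 -0.24;0.1 0 0.96 0 0 0 -0.24'
python3 -m handwheel '-0.06 0 0 0 0 0 -0.24;-0.12 0 0 0 0 0 -0.24;-0.18 0 0 0 0 0 -0.24;-0.23 0 0 0 0 0 -0.24;-0.27 0 0 0 0 0 -0.24;-0.31 0 0 0 0 0 -0.24;-0.35 0 0 0 0 0 -0.24;-0.39 0 0 0 0 0 -0.24'
python3 -m handwheel '-0.04 0 0 0 0 0 -0.24;-0.08 0 0 0 0 0 -0.24;-0.12 0 0 0 0 0 -0.24;-0.16 0 0 0 0 0 -0.24;-0.20 0 0 0 0 0 -0.24;-0.24 0 0 0 0 0 -0.24;-0.28 0 0 0 0 0 -0.24;-0.32 0 0 0 0 0 -0.24'
```

```text
time: 7.55
tool_pos: [633.7, 154.9, 7.2]
tcp_rot: [-3.131, 0.001, 1.565]
contact_force: [-1.6, -1.0, -0.1]
grip_width: 35.1
finger_force: 0.0
time: 8.22
tool_pos: [638.5, 116.6, 15.1]
tcp_rot: [3.139, -0.002, 1.563]
contact_force: [-0.8, 6.0, 4.4]
grip_width: 34.8
finger_force: 3.1
time: 8.88
tool_pos: [638.3, 84.9, 15.1]
tcp_rot: [3.139, -0.002, 1.564]
contact_force: [0.6, 6.6, 4.1]
grip_width: 34.8
finger_force: 3.1
```

```bash
python3 -m handwheel '-0.04 0 0 0 0 0 -0.24;-0.08 0 0 0 0 0 -0.24;-0.12 0 0 0 0 0 -0.24;-0.16 0 0 0 0 0 -0.24;-0.20 0 0 0 0 0 -0.24;-0.24 0 0 0 0 0 -0.24;-0.28 0 0 0 0 0 -0.24;-0.32 0 0 0 0 0 -0.24'
python3 -m handwheel '-0.03 0 0 0 0 0 -0.24;-0.06 0 0 0 0 0 -0.24;-0.09 0 0 0 0 0 -0.24;-0.11 0 0 0 0 0 -0.24;-0.13 0 0 0 0 0 -0.24;-0.15 0 0 0 0 0 -0.24'
python3 -m handwheel '-0.01 0 0 0 0 0 -0.24;-0.02 0 0 0 0 0 -0.24;-0.03 0 0 0 0 0 -0.24;-0.04 0 0 0 0 0 -0.24'
```

```text
time: 9.55
tool_pos: [638.0, 52.8, 15.1]
tcp_rot: [3.139, -0.002, 1.564]
contact_force: [0.5, 6.6, 4.0]
grip_width: 34.8
finger_force: 3.2
time: 10.05
tool_pos: [637.9, 37.9, 15.0]
tcp_rot: [3.139, -0.002, 1.564]
contact_force: [-0.3, 6.3, 4.4]
grip_width: 34.7
finger_force: 3.2
time: 10.38
tool_pos: [637.9, 33.9, 15.1]
tcp_rot: [3.139, -0.002, 1.564]
contact_force: [0.0, 5.7, 4.6]
grip_width: 34.9
finger_force: 3.2
```

```bash
python3 -m handwheel '-0.01 0 0 0 0 0 -0.24;-0.02 0 0 0 0 0 -0.24;-0.02 0 0 0 0 0 -0.24'
python3 -m handwheel '-0.01 0 0 0 0 0 -0.24;-0.02 0 0 0 0 0 -0.24;-0.02 0 0 0 0 0 -0.24'
python3 -m handwheel '-0.01 0 0 0 0 0 -0.24;-0.01 0 0 0 0 0 -0.24'
```

```text
time: 10.63
tool_pos: [637.8, 32.5, 15.0]
tcp_rot: [3.139, -0.003, 1.564]
contact_force: [-0.6, 8.9, 4.3]
grip_width: 34.5
finger_force: 4.2
time: 10.88
tool_pos: [637.8, 32.3, 15.1]
tcp_rot: [3.139, -0.005, 1.564]
contact_force: [1.8, 15.3, 5.0]
grip_width: 35.2
finger_force: 7.7
time: 11.05
tool_pos: [637.8, 32.3, 15.1]
tcp_rot: [3.139, -0.006, 1.564]
contact_force: [1.5, 18.1, 4.8]
grip_width: 34.8
finger_force: 9.4
```

The unit is against the stop: force rose to 18 N with no further motion at TCP y=32.3. Next, behind it again for the final press onto the fence.

```bash
python3 -m handwheel '0.12 0 0 0 0 0 -0.24;0.25 0 0 0 0 0 -0.24;0.25 0 -0.3 0 0 0 -0.24;0.25 0 -0.6 0 0 0 -0.24;0.25 0 -0.95 0 0 0 -0.24;0.25 0 -0.95 0 0 0 -0.24'
python3 -m handwheel '-0.12 -0.09 0 0 0 -0.039 0.09;-0.25 -0.18 0 0 0 -0.078 0.09;-0.38 -0.27 0 0 0 -0.117 0.09;-0.5 -0.36 0 0 0 -0.156 0.09;-0.62 -0.45 0 0 0 -0.195 0.09;-0.75 -0.54 0 0 0 -0.234 0.09;-0.9 -0.63 0 0 0 -0.27 0.09;-1 -0.7 0 0 0 -0.30 0.09'
python3 -m handwheel '0 0 0 0 0 -0.039 0.09;0 0 0 0 0 -0.078 0.09;0 0 0 0 0 -0.117 0.09;0 0 0 0 0 -0.156 0.09;0 0 0 0 0 -0.195 0.09;0 0 0 0 0 -0.2 0.09;0 0 0 0 0 -0.2 0.09'
python3 - <<'E'
from h import *
b=viewer.capture("scene"); f=np.array([685.9,56.1,-.007]); cv2.imwrite("pics/s4.png",cv2.resize(b["frame"][100:300,120:390,::-1],None,fx=2.9,fy=2.9,interpolation=cv2.INTER_CUBIC))
E
```

```text
time: 11.55
tool_pos: [640.9, 52.9, 116.2]
tcp_rot: [3.13, 0.001, 1.564]
contact_force: [0.9, -0.2, 1.5]
grip_width: 34.5
finger_force: 0.0
time: 12.22
tool_pos: [565.8, -47.8, 108.6]
tcp_rot: [-3.141, 0.0, 2.512]
contact_force: [-0.3, 0.5, -0.1]
grip_width: 50.0
finger_force: 0.0
time: 12.8
tool_pos: [566.5, -46.7, 108.7]
tcp_rot: [-3.141, -0.0, 3.132]
contact_force: [-0.0, -0.5, 0.4]
grip_width: 50.2
finger_force: 0.0
```

View pics/s4.png

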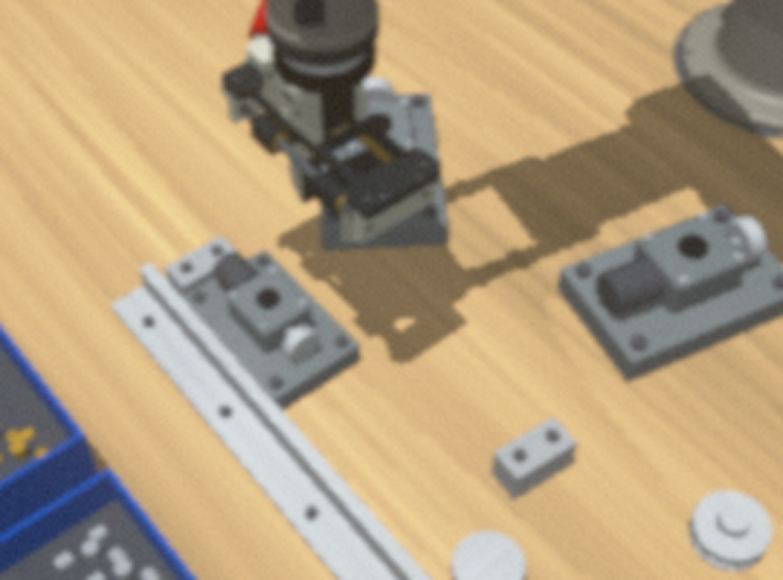

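The crop shows the unit seated at the stop end (crop 190-355, 240-400), nearly on the fence, with the gripper behind it. I'm lowering and pressing forward.

```bash
python3 -m handwheel '0 0 0.2 0 0 0 0.09;0 0 0.4 0 0 0 0.09;0 0 0.6 0 0 0 0.09;0 0 0.8 0 0 0 0.09;0 0 0.9 0 0 0 0.09;0 0 0.94 0 0 0 0.09;0 0 0.94 0 0 0 0.09'
python3 -m handwheel '-0.03 0 0 0 0 0 0.09;-0.06 0 0 0 0 0 0.09;-0.09 0 0 0 0 0 0.09;-0.12 0 0 0 0 0 0.09;-0.14 0 0 0 0 0 0.09;-0.15 0 0 0 0 0 0.09;-0.16 0 0 0 0 0 0.09'
python3 -m handwheel '-0.01 0 0 0 0 0 0.09;-0.02 0 0 0 0 0 0.09;-0.02 0 0 0 0 0 0.09'
python3 -m handwheel '-0.01 0 0 0 0 0 0.09;-0.02 0 0 0 0 0 0.09;-0.02 0 0 0 0 0 0.09'
```

```text
time: 13.43
tool_pos: [566.2, -46.7, 14.1]
tcp_rot: [3.141, -0.001, 3.133]
contact_force: [0.3, -0.5, 0.7]
grip_width: 49.9
finger_force: 0.0
time: 14.02
tool_pos: [581.1, -46.8, 14.6]
tcp_rot: [3.141, -0.004, 3.134]
contact_force: [-6.8, -0.7, 3.7]
grip_width: 50.2
finger_force: 3.1
time: 14.27
tool_pos: [582.5, -46.7, 14.6]
tcp_rot: [3.141, -0.005, 3.135]
contact_force: [-8.0, -0.7, 5.6]
grip_width: 49.8
finger_force: 3.7
time: 14.52
tool_pos: [582.6, -46.7, 14.5]
tcp_rot: [3.141, -0.009, 3.135]
contact_force: [-13.7, -0.6, 10.0]
grip_width: 49.7
finger_force: 6.9
```

```bash
python3 -m handwheel '-0.01 0 0 0 0 0 0.09;-0.02 0 0 0 0 0 0.09;-0.03 0 0 0 0 0 0.09;-0.03 0 0 0 0 0 0.09'
python3 -m handwheel '-0.01 0 0 0 0 0 0.09;-0.02 0 0 0 0 0 0.09;-0.03 0 0 0 0 0 0.09;-0.03 0 0 0 0 0 0.09'
python3 -m handwheel '0.15 0 0 0 0 0 0.09;0.3 0 0 0 0 0 0.09;0.3 0 -0.3 0 0 0 0.09;0.3 0 -0.6 0 0 0 0.09;0.3 0 -1 0 0 0 0.09;0.3 0 -1 0 0 0 0.09'
python3 -m handwheel '0.2 0 -0.2 0 0 0 0.09;0.5 0 -0.4 0 0 0 0.09;0.8 0 -0.6 0 0 0 0.09;1 0 -0.8 0 0 0 0.09;1 0 -0.8 0 0 0 0.09'
python3 -m handwheel '0.2 0.2 0 0 0 0 0.09;0.4 0.4 0 0 0 0 0.09;0.6 0.7 0 0 0 0 0.09;0.6 1 0 0 0 0 0.09;0.6 1 0 0 0 0 0.09'
python3 - <<'E'
from h import *
a=viewer.capture("top"); b=viewer.capture("scene")
for p in(a,b):
    R=[]
    for t,X,y in(("drive_unit",[640,-47,20],0),("fence",[708,56,15],0),("stop",[650,-135,20],0)):
        q,e=fit(p,t,proj(p,[X])[0],y); R.append((t,q)); print(t,np.round(q,3),round(e,3))
    print("rel fence",rel(R[0][1],R[1][1]),"rel stop",rel(R[0][1],R[2][1]))
    if p is a: overlay(p,[],"pics/t5.png",(210,340,85,180))
    else: overlay(p,[],"pics/s5.png",(140,290,165,260))
E
```

```text
time: 14.85
tool_pos: [582.8, -46.5, 14.4]
tcp_rot: [3.14, -0.015, 3.135]
contact_force: [-22.7, -0.2, 17.5]
grip_width: 50.4
finger_force: 11.6
time: 15.18
tool_pos: [582.9, -46.4, 14.4]
tcp_rot: [3.14, -0.021, 3.135]
contact_force: [-32.5, -1.0, 25.4]
grip_width: 50.0
finger_force: 16.6
time: 15.68
tool_pos: [566.8, -47.6, 122.2]
tcp_rot: [-3.139, 0.013, 3.135]
contact_force: [2.2, -0.4, 0.6]
grip_width: 50.3
finger_force: 0.0
time: 16.1
tool_pos: [461.2, -46.1, 198.3]
tcp_rot: [-3.14, 0.005, 3.134]
contact_force: [1.9, 0.2, 1.1]
grip_width: 49.7
finger_force: 0.0
time: 16.52
tool_pos: [402.7, 58.0, 194.7]
tcp_rot: [3.14, 0.001, 3.137]
contact_force: [-0.4, -0.3, 0.3]
grip_width: 50.1
finger_force: 0.0
drive_unit [ 6.40103e+02 -4.83830e+01 -2.00000e-02] 0.024
fence [ 6.86114e+02  5.43250e+01 -8.00000e-03] 0.063
stop [ 6.49480e+02 -1.34901e+02  7.10000e-02] 0.086
rel fence [-4.51499570e+01 -1.03090085e+02 -1.17102769e-02] rel stop [-3.21074033 86.96453898 -0.09114082]
drive_unit [ 6.34133e+02 -5.01920e+01 -6.70000e-02] 0.166
fence [ 6.86521e+02  5.43540e+01 -1.10000e-02] 0.059
stop [ 6.45282e+02 -1.50304e+02  5.07000e-01] 0.774
rel fence [-5.12807556e+01 -1.05092966e+02 -5.67844948e-02] rel stop [38.83021843 92.94627888 -0.57398212]
```

View pics/t5.png

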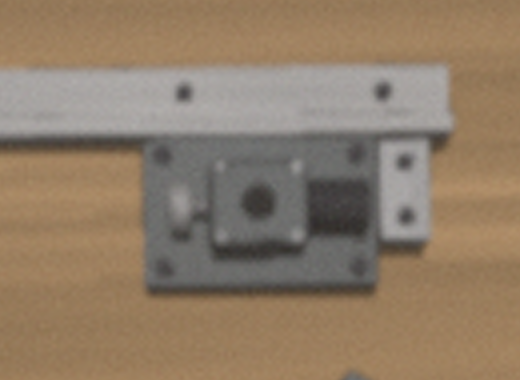

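View pics/s5.png

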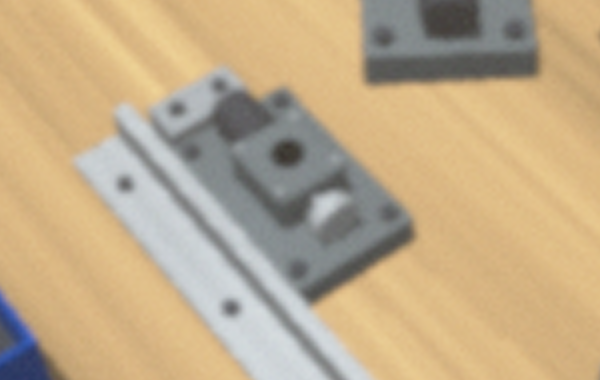

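The views show the unit flush on the fence (top crop y≈137) and its end at the stop (top crop x≈378). The stop fits are noisy, so I'll do one precise check of the edges with averaged frames.

Run:
```python
from h import *
P=[viewer.capture("top") for _ in range(10)]; p=P[0]
g=np.mean([x["frame"].astype(float).mean(2) for x in P],0)
def edge(pts_w,dirw,z,half=9):
    # subpixel strongest gradient along world direction dirw through each point, returned as world xy at height z
    out=[]; s=np.arange(-half,half+.01,.25)
    for w in pts_w:
        X=np.array([[w[0]+k*dirw[0],w[1]+k*dirw[1],z] for k in s]); uv=proj(p,X).astype(np.float32)
        v=cv2.remap(g.astype(np.float32),uv[:,:1],uv[:,1:],cv2.INTER_CUBIC).ravel()
        d=np.abs(np.gradient(cv2.GaussianBlur(v[:,None],(1,9),0).ravel())); i=d.argmax(); m=slice(max(i-6,0),i+7)
        k=(s[m]*d[m]).sum()/d[m].sum(); out.append([w[0]+k*dirw[0],w[1]+k*dirw[1]])
    return np.array(out)
def ln(E,ax):
    t=E[:,1-ax]; c=np.polyfit(t,E[:,ax],1); r=E[:,ax]-np.polyval(c,t); k=abs(r)<2*r.std()+.2; c=np.polyfit(t[k],E[k,ax],1); return c,r.std()
ys=np.arange(-105,10,5.)
for n,E,ax in(("unit rear z24",edge([(595,y) for y in ys],(1,0),24),0),
 ("fence back z3",edge([(732,y) for y in np.arange(-140,250,8.)],(1,0),3),0),
 ("fence front z0 free",edge([(686,y) for y in np.arange(50,200,8.)],(1,0),0),0),
 ("unit left end z24",edge([(x,22) for x in np.arange(605,675,5.)],(0,1),24),1),
 ("unit right end z24",edge([(x,-118) for x in np.arange(603,616,3.)],(0,1),24,6),1),
 ("stop outer z34",edge([(x,-150) for x in np.arange(628,672,4.)],(0,1),34),1),
 ("stop inner z34",edge([(x,-120) for x in np.arange(628,672,4.)],(0,1),34,5),1)):
    c,r=ln(E,ax); print(n,"slope",round(c[0],4),"at mid",np.round(np.polyval(c,[-47. if ax==0 else 640.]),2),"resid",round(r,2))
```

```text
unit rear z24 slope 0.0009 at mid [587.66] resid 0.28
fence back z3 slope 0.0097 at mid [729.8] resid 1.68
fence front z0 free slope 0.0021 at mid [690.76] resid 0.54
unit left end z24 slope 0.0733 at mid [21.78] resid 2.68
unit right end z24 slope 0.1988 at mid [-112.27] resid 0.99
stop outer z34 slope 0.0178 at mid [-148.3] resid 1.77
stop inner z34 slope -0.0189 at mid [-119.88] resid 0.11
```

Parallelism checks out, since the rear edge and the fence front have equal slopes. The end gap reads between 0 and 1.7 mm, so I'll do a gentle re-seat at the stop, as there is plenty of time.

```bash
python3 -m handwheel '-0.12 0 0 0 0 0.039 -0.24;-0.25 0 0 0 0 0.078 -0.24;-0.38 0 0 0 0 0.117 -0.24;-0.5 0 0 0 0 0.156 -0.24;-0.62 0 0 0 0 0.195 -0.24;-0.75 0 0 0 0 0.234 -0.24;-0.9 0 0 0 0 0.27 -0.24;-1 0 0 0 0 0.30 -0.24'
python3 -m handwheel '0 0 0 0 0 0.039 -0.24;0 0 0 0 0 0.078 -0.24;0 0 0 0 0 0.117 -0.24;0 0 0 0 0 0.156 -0.24;0 0 0 0 0 0.195 -0.24;0 0 0 0 0 0.2 -0.24;0 0 0 0 0 0.2 -0.24'
python3 -m handwheel '0 0.3 0 0 0 0 -0.24;0 0.6 0 0 0 0 -0.24;0 1 0 0 0 0 -0.24;0 1 0 0 0 0 -0.24'
python3 -m handwheel '0 0.2 0 0 0 0 -0.24;0 0.36 0.2 0 0 0 -0.24;0 0.36 0.5 0 0 0 -0.24;0 0.36 0.85 0 0 0 -0.24;0 0.36 0.85 0 0 0 -0.24;0 0.36 0.85 0 0 0 -0.24'
```

```text
time: 18.08
tool_pos: [504.4, 53.6, 194.6]
tcp_rot: [3.141, 0.0, 2.186]
contact_force: [-0.6, 0.4, -0.0]
grip_width: 34.8
finger_force: 0.0
time: 18.67
tool_pos: [503.2, 53.7, 194.7]
tcp_rot: [-3.142, -0.0, 1.566]
contact_force: [0.3, -0.4, 0.8]
grip_width: 35.3
finger_force: 0.0
time: 19.0
tool_pos: [608.6, 52.4, 192.9]
tcp_rot: [3.139, 0.0, 1.567]
contact_force: [-1.5, -0.4, -0.7]
grip_width: 35.1
finger_force: 0.0
time: 19.5
tool_pos: [637.9, 52.7, 108.2]
tcp_rot: [-3.137, -0.0, 1.566]
contact_force: [-0.1, 0.0, -0.3]
grip_width: 34.9
finger_force: 0.0
```

```bash
python3 -m handwheel '0 0 0.3 0 0 0 -0.24;0 0 0.6 0 0 0 -0.24;0 0 0.85 0 0 0 -0.24;0 0 0.94 0 0 0 -0.24;0 0 0.94 0 0 0 -0.24'
python3 -m handwheel '-0.04 0 0 0 0 0 -0.24;-0.08 0 0 0 0 0 -0.24;-0.12 0 0 0 0 0 -0.24;-0.15 0 0 0 0 0 -0.24;-0.17 0 0 0 0 0 -0.24;-0.19 0 0 0 0 0 -0.24;-0.19 0 0 0 0 0 -0.24'
python3 -m handwheel '-0.01 0 0 0 0 0 -0.24;-0.02 0 0 0 0 0 -0.24;-0.02 0 0 0 0 0 -0.24'
python3 -m handwheel '-0.01 0 0 0 0 0 -0.24;-0.02 0 0 0 0 0 -0.24;-0.03 0 0 0 0 0 -0.24;-0.03 0 0 0 0 0 -0.24'
```

```text
time: 19.92
tool_pos: [639.0, 52.7, 15.6]
tcp_rot: [-3.14, -0.0, 1.565]
contact_force: [0.2, -0.6, 0.2]
grip_width: 35.1
finger_force: 0.0
time: 20.5
tool_pos: [639.2, 33.1, 16.0]
tcp_rot: [3.141, 0.0, 1.563]
contact_force: [0.4, -0.3, 0.0]
grip_width: 35.0
finger_force: 0.0
time: 20.75
tool_pos: [639.1, 32.5, 15.8]
tcp_rot: [-3.142, -0.001, 1.564]
contact_force: [0.7, 4.9, 1.6]
grip_width: 34.8
finger_force: 2.2
time: 21.08
tool_pos: [639.0, 32.3, 15.8]
tcp_rot: [3.141, -0.005, 1.564]
contact_force: [0.6, 15.9, 1.7]
grip_width: 35.2
finger_force: 7.5
```

Contact came at the same TCP y (32.5) and rose to 16 N without motion, so the unit is still tight against the stop. I'll retreat and hand in.

```bash
python3 -m handwheel '0.12 0 0 0 0 0 -0.24;0.25 0 0 0 0 0 -0.24;0.25 0 -0.3 0 0 0 -0.24;0.25 0 -0.6 0 0 0 -0.24;0.25 0 -1 0 0 0 -0.24;0.25 0 -1 0 0 0 -0.24'
python3 -m handwheel '0 -0.3 -0.3 0 0 0 -0.24;0 -0.6 -0.6 0 0 0 -0.24;0 -1 -0.8 0 0 0 -0.24;0 -1 -0.8 0 0 0 -0.24'
python3 -m handwheel '0 -0.3 0 0 0 0 -0.24;0 -0.6 0 0 0 0 -0.24;0 -1 0 0 0 0 -0.24;0 -1 0 0 0 0 -0.24;0 -1 0 0 0 0 -0.24'
python3 - <<'E'
from h import *
p=viewer.capture("top"); R=[fit(p,t,proj(p,[X])[0])[0] for t,X in(("drive_unit",[640,-47,20]),("fence",[708,56,15]))]
print(R, rel(*R))
for t in("tin","pulley","screwdriver"): print(t,[np.round(ray(p,d["centre"],15)) for d in viewer.recognise(t,p)][:1])
print(bot.close_job())
E
```

```text
time: 21.58
tool_pos: [643.4, 54.1, 123.9]
tcp_rot: [3.128, 0.001, 1.564]
contact_force: [2.1, 0.2, 0.2]
grip_width: 35.1
finger_force: 0.0
time: 21.92
tool_pos: [536.1, 55.0, 199.2]
tcp_rot: [3.139, 0.001, 1.565]
contact_force: [1.0, 1.2, 0.4]
grip_width: 34.9
finger_force: 0.0
time: 22.33
tool_pos: [437.9, 55.3, 195.7]
tcp_rot: [-3.141, 0.0, 1.564]
contact_force: [-0.0, 0.8, 0.6]
grip_width: 35.2
finger_force: 0.0
[array([ 6.40106305e+02, -4.95838193e+01, -1.57446776e-02]), array([ 6.86533490e+02,  5.59217262e+01, -6.65129426e-03])] [-4.57244155e+01 -1.05812010e+02 -9.09338335e-03]
tin [array([654., 243.])]
pulley [array([472., 328.])]
screwdriver [array([ 374., -406.])]
the job is handed in; nothing more can be done
None
```

I handed the job in at about 22 s, and no verdict came back: the last camera fit put the small drive unit against the fence within 1 mm and 0.01 rad, it met the stop firmly on two pushes, the arm never went near the tin, pulley or screwdriver, and it finished clear.

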